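# Loosen the clay pebbles in the planter with the stick from the cup

### The job

Pull the thick wooden stick out of the tall white cup it leans in, leaving the cup standing, and push it down gently between the clay pebbles in the empty planter until you feel its lower end on the planter's floor. Then stir along the floor until every pebble lies at least half its own width from where it first lay, all of them still in the planter. Finally lay the stick down flat in the black pen tray, and disturb nothing else on the desk.

Things in the scene. Friction and masses are not known exactly. Their poses are not given: they have to be found in the camera images.
- stick: Straight eight-sided brown beech stick, 200 mm long, 16 mm thick, about 40 g, lower end bevelled to an 8 mm flat over the last 7 mm. Origin at the centre of its lower end, z along it to the upper end. It leans loosely, about 25 degrees from upright in a varying direction, in the tall white cup, foot against the wall and upper part on the far rim; about 85 mm stands out
- stick_tip (a point): centre of the stick's lower end, the end that stirs
- stick_top (a point): centre of the stick's upper end
- cup: Tall white ceramic cup, loose, about 0.3 kg, 110 mm high, 74 mm across outside, wall 3 mm, inner floor 6 mm above its underside. Origin at the centre of its underside, z up; its yaw means nothing. The lower black pen cup elsewhere is not part of the job
- cup_rim (a point): centre of the tall white cup's mouth
- pot: White ceramic planter, open and without a plant, too heavy to shift, 85 mm high, 140 mm across at the rim and 124 mm at the foot outside, wall 5 mm, flat inner floor 8 mm above its underside (inner diameter about 114 mm at the floor, 130 mm at the rim). Origin at the centre of its underside, z up
- pot_floor (a point): centre of the planter's inner floor
- tray: Shallow open black pen tray, fixed to the desk, 270 x 100 mm outside, 20 mm high, walls and floor 5 mm thick. Origin at the centre of its underside, x along its length, z up
- tray_in (a point): centre of the tray's inner floor
- mug: grey mug with a handle, 80 mm across, 92 mm high, a bystander; origin at the centre of its underside
- pencup: black pen cup with two thin pens, 84 mm across, 85 mm high (pens up to 130 mm), a bystander; origin at the centre of its underside
- pebble0_c (a point): centre of clay pebble 1 of 6, all alike: rounded, terracotta coloured, 26 mm across, 21 mm thick, 15 g, loose on the planter's floor in one layer, one in the middle and five around it. The gaps between them are mostly narrower than the stick, and they jam easily against the wall
- pebble1_c (a point): centre of clay pebble 2 of 6, like pebble0_c
- pebble2_c (a point): centre of clay pebble 3 of 6, like pebble0_c
- pebble3_c (a point): centre of clay pebble 4 of 6, like pebble0_c
- pebble4_c (a point): centre of clay pebble 5 of 6, like pebble0_c
- pebble5_c (a point): centre of clay pebble 6 of 6, like pebble0_c

How it is judged:
On the way, in this order (a step that is already met when the one before it is completed fails the run):
1. the stick is drawn out of the cup: its lower end is higher than 115 mm above the desk (height (world z) of stick_tip above 0.115 m), for 0.1 s.
2. the lower end of the stick touches the planter's floor (within 4 mm of it, pressing with more than 0.5 N) (horizontal distance between stick_tip and pot_floor below 0.058 m and z of stick_tip in the frame of pot below 0.012 m and contact force between stick and pot above 0.5 N), for 0.1 s.
3. with the stick's end in the pebbles (less than 15 mm above the planter's floor), all six pebbles are more than 12 mm from where they first lay (horizontal distance between stick_tip and pot_floor below 0.058 m and z of stick_tip in the frame of pot below 0.023 m and distance of each of pebble0_c, pebble1_c, pebble2_c, pebble3_c, pebble4_c, pebble5_c from where it was at the start of the episode above 0.012 m), for 0.02 s.
At the end, for the whole second after the job is handed in: The stick lies still and flat on the tray's floor, both ends inside its walls and lower than 20 mm above the tray's underside; the cup stands upright within 50 mm of where it was; all six pebbles are in the planter, below its rim (x of stick_tip in the frame of tray between -0.132 and 0.132 m and y of stick_tip in the frame of tray between -0.047 and 0.047 m and z of each of stick_tip, stick_top in the frame of tray below 0.02 m and x of stick_top in the frame of tray between -0.132 and 0.132 m and y of stick_top in the frame of tray between -0.047 and 0.047 m and linear speed of stick below 0.02 m/s and angle between cup's own z axis and vertical below 0.1 rad and distance of cup from where it was at the start of the episode below 0.05 m and horizontal distance between each of pebble0_c, pebble1_c, pebble2_c, pebble3_c, pebble4_c, pebble5_c and pot_floor below 0.066 m and z of each of pebble0_c, pebble1_c, pebble2_c, pebble3_c, pebble4_c, pebble5_c in the frame of pot below 0.085 m); the robot touches nothing.
It fails at once if the white cup is tipped by more than 0.4 rad or shifted by more than 60 mm (angle between cup's own z axis and vertical above 0.4 rad or distance of cup from where it was at the start of the episode above 0.06 m).
It fails at once if the stick is jabbed against the planter with more than 50 N (contact force between stick and pot above 50 N).
It fails at once if a pebble is out of the planter (horizontal distance between any of pebble0_c, pebble1_c, pebble2_c, pebble3_c, pebble4_c, pebble5_c and pot_floor above 0.072 m).
It fails at once if the mug or the pen cup is shifted by more than 30 mm (distance of any of mug, pencup from where it was at the start of the episode above 0.03 m).
It also fails if it takes over 72 s, if anything falls off the work surface, if the arm or the gripper's body presses on something with over 40 N, if the wrist force passes 120 N, or if a joint passes its speed limit or range.

### The arm

A 6-joint arm with a two-finger parallel gripper is mounted at the origin on the work surface. World frame = base frame: x ahead of the robot, y to its left, z up, the work surface at z = 0. Lengths are in m, angles in rad, forces in N, time in s.
With the tool pointing down it reaches from about 0.35 to 0.775 m from the base axis. Payload 5.5 kg.
Tool frame: the origin (TCP) lies between the finger pads; the fingertips stand 19 mm ahead of it and the grasp point (between the pads) is the TCP; z points along the fingers, x is the direction in which the jaws open and shut, and the axes are right-handed (so a half turn about z gives the same grasp; the last joint's range is limited). The gripper opens to 85 mm and grips with 20 to 120 N. Pads are 22 mm wide; open, the fingers measure 114 mm over their backs; the gripper's body (76 mm by 85 mm) begins 54 mm behind the grasp point. The pads swing forward as they close: fully open they stand 13 mm farther back than shut.
Start: joints at [1.149, 0.313, 0.046, 1.304, 0, 1.431], TCP at [0.16, 0.552, 0.25] pointing down, gripper open.
Joint ranges: [-2.76, 2.76], [-0.86, 1.69], [-1.03, 1.26], [-2.2, 2.34], [-1.47, 1.5], [-3.14, 3.14]. Speed limits (rad/s): [2.57, 2.57, 3.14, 3.14, 3.14, 3.14].

### API

Orientations are given as a unit quaternion [w, x, y, z].
In Python, from workcell import env gives the robot as it stands. The module is installed in compiled form; this text tells all that it offers.
- The arm moves only by the tool carry_out, never from a script. Its argument "steps" is a list of rows, each a list of 7 numbers: the gripper command: -1 is shut, 1 is fully open, values between are in proportion, then the shift along the tool's x, y, z in m, then the turn, a rotation vector about the tool's x, y, z in rad. A call has 1 to 20 rows; each row shifts and turns the commanded pose from where the row before left it, along the tool's axes as they then stand; what a row does not reach is not made up. A row lasts 1/8 s, in which the tool goes at most 62.5 mm and 10.7 degrees, less where a joint would pass 70% of its speed; a pose out of reach is approached as far as the arm can. A call with a gripper value outside its range is refused whole. The fingers move at their own pace and stop on an object; "grip_force" is the grip in N (left out, the last holds). Time passes only in rows, so rows that do not move let the fingers close. It gives the time, the measured TCP pose, the force and the opening at its end, in the units of the state.
- env.get_state(): the state, without advancing time (a new reading comes with each control period).
- env.read_camera(name): name is "scene" or "top" or "wrist"; returns a dict with "color" (400x640x3 uint8, red, green, blue), "K" (3x3 intrinsics, pixels), "R" (3x3) and "t" (3): a world point X has camera coordinates R X + t. Camera axes: x right, y down, z forward; pixel columns grow to the right and rows downward; lengths in m; the calibration is good to about 2 mm. A picture is of the moment at which its call begins. There is no depth.
- env.hand_in(): hands the job in, once; it reports no verdict.
The state is a dict: "clock": time; "joint_pos": joint angles; "qvel": joint speeds; "tau": joint torques, N m; "tcp_pos": TCP position; "orientation": TCP orientation; "wrist_force": force on the tool from outside, world axes, zero at the start; "ft_torque": the same for the moment, N m; "finger_gap": finger opening in m.
Only numpy, scipy, OpenCV 4.12 (cv2) and the standard library are available. Lean on these libraries where they do the work, as an engineer would, in place of code of your own. Each camera call takes 0.05 s, during which the arm holds its last target. There are 200 camera calls.

## Working session

There is one attempt and no reset: what is moved stays moved. The work goes in short steps, Python scripts to look and compute and a tool call to move; the robot and the scene stay as the last step left them, time stands still between calls to the robot, and variables do not carry over. Pictures are saved under pics/ and viewed, about 8 in all and at most 12, crops included, and the job is handed in when it is done.

Besides the shell and the picture viewer there is one more tool, called after ">>>" by a JSON object that holds its "method" and its "body". carry_out: Moves the arm, as the interface text tells. Its arguments: {"type":"object","properties":{"steps":{"type":"array","items":{"type":"array","items":{"type":"number"}}},"grip_force":{"type":"number"}},"required":["steps"]}

```bash
mkdir -p pics; cat > h.py <<'E'
from workcell import env
import numpy as np, cv2
from scipy.spatial.transform import Rotation as Rot
def snap(name,fn=None,crop=None,scale=1):
    c=env.read_camera(name)
    if fn:
        im=c["color"][:,:,::-1]
        if crop: im=im[crop[1]:crop[3],crop[0]:crop[2]]
        cv2.imwrite("pics/"+fn,cv2.resize(im,None,fx=scale,fy=scale,interpolation=cv2.INTER_CUBIC))
    return c
def ray(c,u,v):
    R=np.array(c["R"]);t=np.array(c["t"]);d=R.T@np.linalg.inv(c["K"])@np.array([u,v,1.]);return -R.T@t,d
def atz(c,u,v,z):
    o,d=ray(c,u,v);return o+d*(z-o[2])/d[2]
def tri(ca,a,cb,b):
    o1,d1=ray(ca,*a);o2,d2=ray(cb,*b);s=np.linalg.lstsq(np.c_[d1,-d2],o2-o1,rcond=None)[0]
    p,q=o1+d1*s[0],o2+d2*s[1];return (p+q)/2,np.linalg.norm(p-q)
def proj(c,X):
    p=np.array(c["K"])@(np.array(c["R"])@np.array(X)+c["t"]);return p[:2]/p[2]
def st():
    s=env.get_state();q=s["orientation"];return s,np.array(s["tcp_pos"]),Rot.from_quat([q[1],q[2],q[3],q[0]])
E
python3 - <<'E'
from h import *
import pickle
d={}
for n in("scene","top"):
    c=snap(n,n+"0.png");d[n]=c;print(n,np.round(c["K"],1).tolist(),-np.array(c["R"]).T@c["t"])
pickle.dump(d,open("c0.pkl","wb"))
s,p,r=st();print(s["clock"],p,r.as_matrix().round(3).tolist(),s["finger_gap"],s["wrist_force"])
a=np.hstack([d["scene"]["color"]]);
E
```

```text
scene [[448.8, 0.0, 313.5], [0.0, 448.8, 205.6], [0.0, 0.0, 1.0]] [ 1.05545606 -0.52175028  0.72870963]
top [[465.0, 0.0, 313.2], [0.0, 465.0, 203.5], [0.0, 0.0, 1.0]] [ 0.48648708 -0.0061479   1.1697912 ]
0.1 [0.15972953 0.55190906 0.24948057] [[0.278, 0.961, -0.001], [0.961, -0.278, -0.002], [-0.002, -0.0, -1.0]] 0.0855909107297988 [0.12887121 0.43635885 0.17051572]
```

View pics/scene0.png

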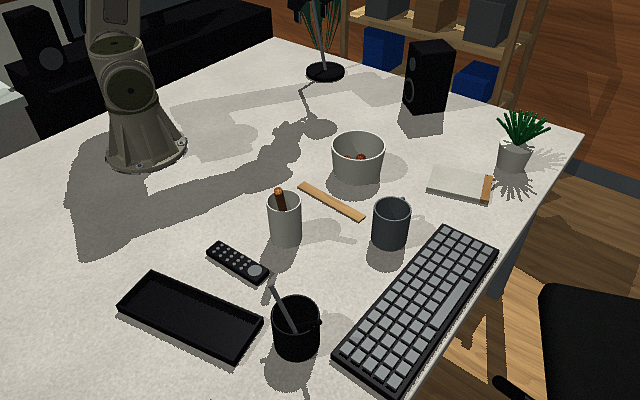

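View pics/top0.png

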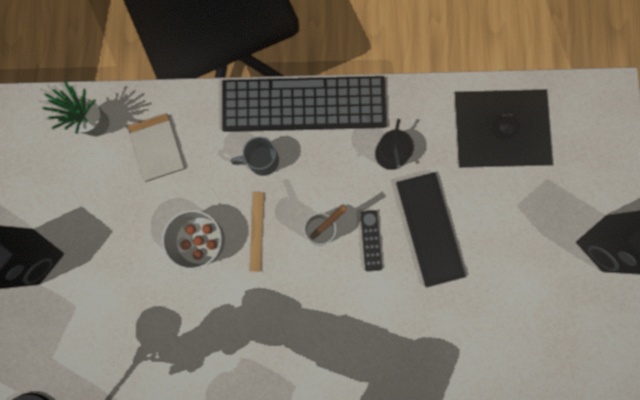

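The top view shows the planter at about (193,239) with six pebbles, the cup at (321,229) with the stick leaning right and up, and the tray around (431,229). The mug is at (262,156) and the pen cup at (395,149). I'll enlarge these next.

```bash
python3 - <<'E'
import pickle,cv2,numpy as np
d=pickle.load(open("c0.pkl","rb"))
t=d["top"]["color"][:,:,::-1];s=d["scene"]["color"][:,:,::-1]
f=lambda im,x,y,w,h,k:cv2.resize(im[y:y+h,x:x+w],None,fx=k,fy=k,interpolation=cv2.INTER_CUBIC)
a=np.hstack([f(t,160,205,66,66,6),f(t,296,190,66,66,6)])
b=np.hstack([f(s,260,180,66,66,4),f(s,326,126,66,66,4),f(t,390,165,80,66*80//80,4)[:264,:264]])
b=b[:,:792]
cv2.imwrite("pics/z.png",np.vstack([a,b]));print(a.shape,b.shape)
E
```

```text
(396, 792, 3) (264, 792, 3)
```

View pics/z.png

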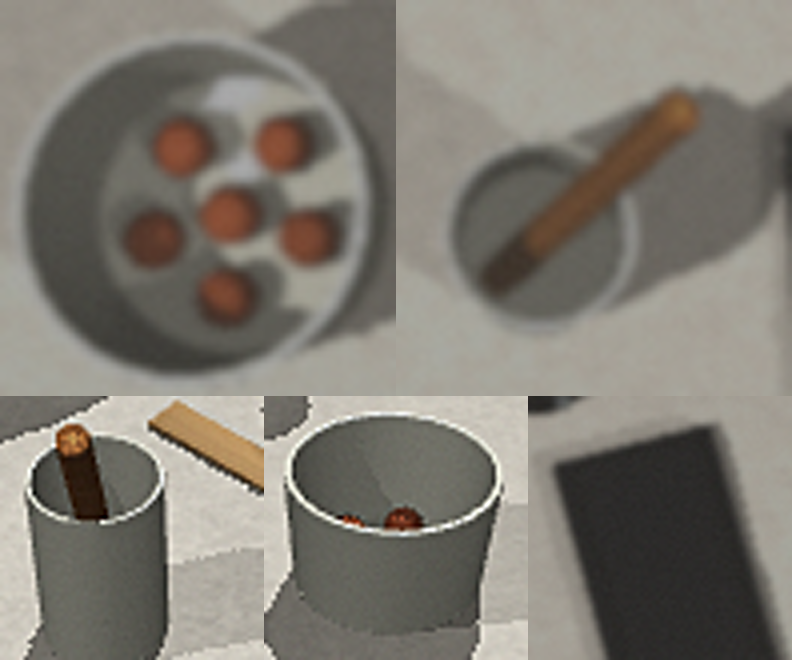

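```bash
cat > m.py <<'E'
from h import *
import pickle
d=pickle.load(open("c0.pkl","rb"));T,S=d["top"],d["scene"]
pot=atz(T,192.25,239.2,.085)
cup=atz(T,320.6,229.3,.11)
top,e=tri(T,(343.5,208),S,(278.2,191))
tip=atz(T,312.8,236.7,.010)
ax=(top-tip)/np.linalg.norm(top-tip)
P=np.array([atz(T,160+u/6,205+v/6,.0185) for u,v in [(182,147),(284,144),(231,214),(153,238),(308,236),(228,297)]])
tr=np.array([atz(T,u,v,.02) for u,v in [(397,181),(437,173),(466,277),(427,286)]])
mug=atz(T,262,156,.09);pen=atz(T,395,149,.085)
E
python3 - <<'E'
from m import *
np.set_printoptions(precision=4,suppress=True)
print("pot",pot,"\ncup",cup,"\ntop",top,e,"\ntip",tip,np.linalg.norm(top-tip),"tilt",np.degrees(np.arccos(ax[2])),ax)
print(P-[pot[0],pot[1],0]);print(tr,tr.mean(0));print(mug,pen)
print(np.linalg.norm(tr-np.roll(tr,1,0),axis=1))
E
```

```text
pot [0.5291 0.2852 0.085 ] 
cup [ 0.5437 -0.0145  0.11  ] 
top [ 0.5843 -0.0629  0.1867] 0.0020728535168757292 
tip [0.5311 0.0046 0.01  ] 0.19645681727575276 tilt 25.93565876349226 [ 0.2707 -0.3435  0.8993]
[[ 0.0268  0.0228  0.0185]
 [ 0.027  -0.0195  0.0185]
 [-0.0014  0.0023  0.0185]
 [-0.0105  0.0345  0.0185]
 [-0.0112 -0.0295  0.0185]
 [-0.0354  0.0035  0.0185]]
[[ 0.6646 -0.2089  0.02  ]
 [ 0.6823 -0.3096  0.02  ]
 [ 0.4238 -0.3666  0.02  ]
 [ 0.4044 -0.2707  0.02  ]] [ 0.5438 -0.289   0.02  ]
[0.7214 0.1196 0.09  ] [ 0.7314 -0.196   0.085 ]
[0.2674 0.1022 0.2647 0.0979]
```

```bash
cat >> h.py <<'E'
np.set_printoptions(precision=4,suppress=True)
def frame(z,x):
    z=np.array(z)/np.linalg.norm(z);x=np.array(x)-z*np.dot(x,z);x/=np.linalg.norm(x);return np.c_[x,np.cross(z,x),z]
def turnshift(Rt,pt):
    "print turn (rows of rotvec) in place then shift in the turned frame"
    s,p,r=st();w=(r.inv()*Rot.from_matrix(Rt)).as_rotvec();n=int(np.ceil(np.linalg.norm(w)/.17))
    print("turn",w,"rows>=",n,"each",w/max(n,1));print("shift after turn",Rt.T@(np.array(pt)-p))
E
cat >> m.py <<'E'
l=np.array([ax[0],ax[1],0]);l/=np.linalg.norm(l);j=np.array([-l[1],l[0],0])
phi=np.radians(20);a=np.sin(phi)*l-np.cos(phi)*np.array([0,0,1]);RG=frame(a,j)
G=top-.048*ax-.004*a
E
python3 - <<'E'
from m import *
print(G,RG)
turnshift(RG,G-.09*a)
E
```

```text
[ 0.5705 -0.0453  0.1473] [[ 0.7854  0.5817  0.2117]
 [ 0.619  -0.738  -0.2686]
 [ 0.      0.342  -0.9397]]
turn [-0.3374 -0.1068  0.6154] rows>= 5 each [-0.0675 -0.0214  0.1231]
shift after turn [-0.0471  0.6447  0.2534]
```

>>> {"method": "carry_out", "body": {"steps": [[0.1,0,0,0,-0.0675,-0.0214,0.1231],[0.1,0,0,0,-0.0675,-0.0214,0.1231],[0.1,0,0,0,-0.0675,-0.0214,0.1231],[0.1,0,0,0,-0.0675,-0.0214,0.1231],[0.1,0,0,0,-0.0675,-0.0214,0.1231],[0.1,-0.0034,0.046,0.0181,0,0,0],[0.1,-0.0034,0.046,0.0181,0,0,0],[0.1,-0.0034,0.046,0.0181,0,0,0],[0.1,-0.0034,0.046,0.0181,0,0,0],[0.1,-0.0034,0.046,0.0181,0,0,0],[0.1,-0.0034,0.046,0.0181,0,0,0],[0.1,-0.0034,0.046,0.0181,0,0,0],[0.1,-0.0034,0.046,0.0181,0,0,0],[0.1,-0.0034,0.046,0.0181,0,0,0],[0.1,-0.0034,0.046,0.0181,0,0,0],[0.1,-0.0034,0.046,0.0181,0,0,0],[0.1,-0.0034,0.046,0.0181,0,0,0],[0.1,-0.0034,0.046,0.0181,0,0,0],[0.1,-0.0034,0.046,0.0181,0,0,0],[0.1,0,0,0,0,0,0]]}}

```text
clock: 2.6
tcp_pos: [0.5518, -0.0233, 0.2313]
orientation: [0.164, 0.931, 0.32, 0.057]
wrist_force: [-0.6, 0.2, -0.2]
finger_gap: 0.0469
```

```bash
python3 - <<'E'
from m import *
turnshift(RG,G-.09*a)
c=snap("wrist","w1.png")
s,p,r=st();print(p,s["joint_pos"],s["finger_gap"])
print("top proj",proj(c,top),"cup",proj(c,cup),"G",proj(c,G),"tip",proj(c,tip))
E
```

```text
turn [-0.0005  0.0005 -0.0049] rows>= 1 each [-0.0005  0.0005 -0.0049]
shift after turn [ 0.0011 -0.0016 -0.0011]
[ 0.5506 -0.0218  0.2311] [-0.0543  0.1135 -0.3064  0.9167 -0.2587  0.8216] 0.04698605682853974
top proj [321.0954 276.8216] cup [317.7188 137.1657] G [320.7024 212.6801] tip [319.7299  68.1868]
```

View pics/w1.png

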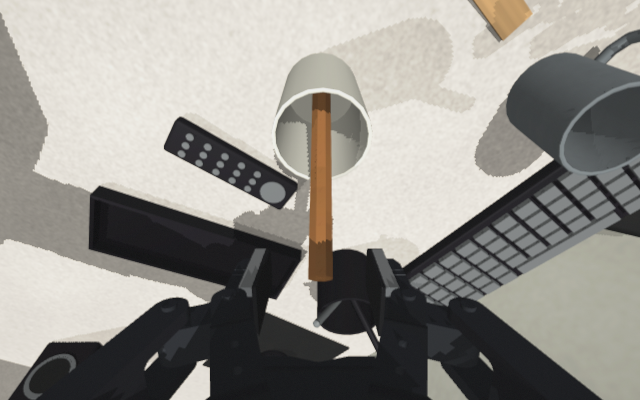

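The wrist view shows the stick's top end at (320,272), where I predicted (321,277), and the cup mouth at (322,134). The stick is centred between the jaws, so I'm closing in.

>>> {"method": "carry_out", "body": {"steps": [[0.1,0,0,0.025,0,0,0],[0.1,0,0,0.025,0,0,0],[0.1,0,-0.001,0.02,0,0,0],[0.1,0,-0.001,0.019,0,0,0],[0.1,0,0,0,0,0,0],[-0.3,0,0,0,0,0,0],[-0.5,0,0,0,0,0,0],[-0.8,0,0,0,0,0,0],[-1,0,0,0,0,0,0],[-1,0,0,0,0,0,0],[-1,0,0,0,0,0,0]], "grip_force": 70}}

```text
clock: 4.03
tcp_pos: [0.569, -0.0428, 0.1483]
orientation: [0.164, 0.931, 0.322, 0.058]
wrist_force: [-0.9, 0.9, 5.2]
finger_gap: 0.0142
```

```bash
python3 - <<'E'
from m import *
s,p,r=st();print(p,G,s["finger_gap"],s["wrist_force"])
d=.04*ax+np.array([0,0,.04]);print("lift dir tool", r.as_matrix().T@(ax+[0,0,1])/2, (r.as_matrix().T@np.array([0,0,1])))
E
```

```text
[ 0.569  -0.0428  0.1483] [ 0.5705 -0.0453  0.1473] 0.014198096360206386 [-0.9065  0.9252  5.2197]
lift dir tool [ 0.0024  0.5306 -0.8174] [ 0.0024  0.3423 -0.9396]
```

>>> {"method": "carry_out", "body": {"steps": [[-1,0,0.005,-0.008,0,0,0],[-1,0,0.008,-0.012,0,0,0],[-1,0,0.008,-0.012,0,0,0],[-1,0,0.008,-0.012,0,0,0],[-1,0,0.008,-0.012,0,0,0],[-1,0,0.008,-0.014,0,0,0],[-1,0,0.007,-0.017,0,0,0],[-1,0,0.007,-0.019,0,0,0],[-1,0,0.007,-0.019,0,0,0],[-1,0,0.007,-0.019,0,0,0],[-1,0,0,0,0,0,0]]}}

```text
clock: 5.4
tcp_pos: [0.5814, -0.0584, 0.3103]
orientation: [0.164, 0.93, 0.322, 0.059]
wrist_force: [0.1, -0.3, -0.9]
finger_gap: 0.0143
```

```bash
python3 - <<'E'
from m import *
s,p,r=st();print(p,s["finger_gap"],s["wrist_force"],s["joint_pos"])
import cv2
c=snap("scene");w=snap("wrist")
im=np.vstack([cv2.resize(c["color"][80:300,180:440],(520,440)),cv2.resize(w["color"],(520,325))[:160]])
cv2.imwrite("pics/l1.png",im[:,:,::-1])
pickle.dump((c,w,p,r.as_matrix()),open("l1.pkl","wb"))
E
```

```text
[ 0.5814 -0.0584  0.3103] 0.014268856076842704 [ 0.1187 -0.3145 -0.9301] [-0.1218  0.1304 -0.0944  1.0887 -0.2419  0.751 ]
```

View pics/l1.png

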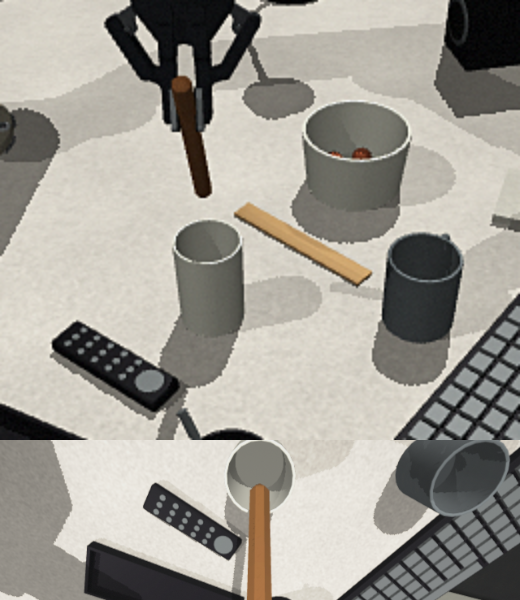

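```bash
python3 - <<'E'
from m import *
c,w,p,R=pickle.load(open("l1.pkl","rb"))
t,e=tri(c,(281.5,176),w,(319,60));print(t,e)
tl=R.T@(t-p);print("tip in tool",tl,np.linalg.norm(tl))
# expected
tt=R.T@(top-.2*ax-G);print("expected",tt, "axis",R.T@ax)
# scene top end + length 0.2
o,d=ray(c,271,123);print("top ray dist to pred", [np.linalg.norm(np.cross(d,t+k*ax-o))/np.linalg.norm(d) for k in(.19,.2)])
print(proj(c,p+R@tt),proj(w,p+R@tt),proj(c,p+R@(tt)+.2*ax))
E
```

```text
[ 0.5438 -0.0101  0.1709] 0.0015872323952479256
tip in tool [-0.0002 -0.1055  0.1098] 0.15226976239135936
expected [-0.0006 -0.1095  0.1095] axis [ 0.0039  0.7201 -0.6938]
top ray dist to pred [np.float64(0.0024518409048038944), np.float64(0.0030996870930833087)]
[281.0649 175.2723] [319.5504  53.385 ] [270.4432 120.4544]
```

```bash
cat > k.py <<'E'
from m import *
from scipy.optimize import least_squares
def fkR(q,s5=1,s6=-1):
    pitch=q[1]-q[2]+q[3]   # pi/2 = down
    z=np.array([np.cos(pitch),0,-np.sin(pitch)]);x=np.array([0,1.,0]);R=Rot.from_euler("z",q[0])*Rot.from_matrix(np.c_[x,np.cross(z,x),z])
    return R*Rot.from_euler("y",s5*q[4])*Rot.from_euler("z",s6*q[5])
def solve(Rt,j1):
    out=[]
    for g in [(p,b,c) for p in(.3,1.,2.) for b in(-1,0,1) for c in(-2.5,0,2.5)]:
        f=lambda v:(fkR([j1,0,0,*v]).inv()*Rot.from_matrix(Rt)).as_rotvec()
        r=least_squares(f,g)
        if r.cost<1e-8 and not any(np.allclose(r.x,o,atol=.01) for o in out): out.append(r.x)
    return out
u=np.array([0,.715,-.699])/np.hypot(.715,.699)   # stick axis (up) in tool
tipT=np.array([0,-.107,.109])
TH=np.arctan2(.715,.699)
def stirR(az):
    h=np.array([np.cos(az),np.sin(az),0]);Z=np.array([0,0,1.])
    return frame(np.sin(TH)*h-np.cos(TH)*Z,[-h[1],h[0],0])
def layR(az):  # az: direction in which the tip points, stick horizontal
    l=-np.array([np.cos(az),np.sin(az),0]);Z=np.array([0,0,1.]);f=np.pi/2-TH
    return frame(-np.sin(f)*l-np.cos(f)*Z,[-l[1],l[0],0])
E
python3 - <<'E'
from k import *
s,p,r=st()
for a5 in(1,-1):
  for a6 in(1,-1):
    print(a5,a6,(fkR(s["joint_pos"],a5,a6).inv()*r).as_rotvec())
print("stir",stirR(.5)@u,"lay",layR(.2)@u)
for j1 in(.4,.6): print(solve(stirR(np.radians(28)),j1))
for az in(13,193):
  for j1 in(-.4,-.6,-.8): print(az,j1,solve(layR(np.radians(az)),j1))
E
```

```text
1 1 [-0. -0.  0.]
1 -1 [-0.     -0.      1.5021]
-1 1 [-0.33   -0.3535  0.    ]
-1 -1 [-0.     -0.5313  1.4703]
stir [-0. -0.  1.] lay [-0.9801 -0.1987  0.    ]
[array([0.7761, 0.0634, 0.0621]), array([0.7761, 0.0634, 6.3453]), array([ 0.7761,  0.0634, -6.2211])]
[array([ 0.7772, -0.0795, -0.078 ]), array([ 0.7772, -0.0795,  6.2052])]
13 -0.4 [array([ 0.9011,  0.4226, -2.6637]), array([0.9011, 0.4226, 3.6195])]
13 -0.6 [array([ 0.986 ,  0.5403, -2.481 ]), array([0.986 , 0.5403, 3.8022])]
13 -0.8 [array([ 1.1024,  0.6412, -2.2728]), array([1.1024, 0.6412, 4.0104])]
193 -0.4 [array([-0.9011, -2.719 , -2.6637]), array([ 2.2405, -0.4226,  0.4779]), array([-0.9011, -2.719 ,  3.6195]), array([-0.9011,  3.5641, -2.6637]), array([ 2.2405, -0.4226, -5.8053]), array([ 5.3821, -2.719 , -8.9469])]
193 -0.6 [array([-0.986 , -2.6013, -2.481 ]), array([ 2.1556, -0.5403,  0.6606]), array([-0.986 ,  3.6819, -2.481 ]), array([ 2.1556, -0.5403, -5.6226]), array([ 5.2972, -2.6013, -8.7642])]
193 -0.8 [array([-1.1024, -2.5004, -2.2728]), array([ 2.0392, -0.6412,  0.8688]), array([-1.1024,  3.7828, -2.2728]), array([ 2.0392, -0.6412, -5.4144])]
```

```bash
python3 - <<'E'
from k import *
R=stirR(np.radians(28));
turnshift(R,np.array([.5492,.2868,.125])-R@tipT)
print(R, R.T@[0,0,1])
E
```

```text
turn [-0.3723  0.7586 -1.1793] rows>= 9 each [-0.0414  0.0843 -0.131 ]
shift after turn [0.3192 0.0705 0.1149]
[[-0.4695  0.6172  0.6314]
 [ 0.8829  0.3282  0.3357]
 [ 0.      0.7151 -0.6991]] [ 0.      0.7151 -0.6991]
```

>>> {"method": "carry_out", "body": {"steps": [[-1,0,0,0,-0.0414,0.0843,-0.131],[-1,0,0,0,-0.0414,0.0843,-0.131],[-1,0,0,0,-0.0414,0.0843,-0.131],[-1,0,0,0,-0.0414,0.0843,-0.131],[-1,0,0,0,-0.0414,0.0843,-0.131],[-1,0,0,0,-0.0414,0.0843,-0.131],[-1,0,0,0,-0.0414,0.0843,-0.131],[-1,0,0,0,-0.0414,0.0843,-0.131],[-1,0,0,0,-0.0414,0.0843,-0.131],[-1,0.032,0.007,0.0115,0,0,0],[-1,0.032,0.007,0.0115,0,0,0],[-1,0.032,0.007,0.0115,0,0,0],[-1,0.032,0.007,0.0115,0,0,0],[-1,0.032,0.007,0.0115,0,0,0],[-1,0.032,0.007,0.0115,0,0,0],[-1,0.032,0.007,0.0115,0,0,0],[-1,0.032,0.007,0.0115,0,0,0],[-1,0.032,0.007,0.0115,0,0,0],[-1,0.032,0.007,0.0115,0,0,0],[-1,0,0,0,0,0,0]]}}

```text
clock: 8.0
tcp_pos: [0.5442, 0.2878, 0.2752]
orientation: [0.198, 0.474, 0.791, 0.332]
wrist_force: [-0.1, 0.0, -0.9]
finger_gap: 0.0147
```

```bash
python3 - <<'E'
from k import *
s,p,r=st();R=r.as_matrix();print(p,s["wrist_force"],s["joint_pos"],"tip",p+R@tipT,"axis",R@u)
w=snap("wrist");c=snap("scene");t=snap("top")
im=np.hstack([cv2.resize(w["color"],(480,300)),cv2.resize(c["color"][70:195,290:410],(288,300))])
im=np.vstack([im,cv2.resize(t["color"][205:271,150:319],(768,300))])
cv2.imwrite("pics/p1.png",im[:,:,::-1])
pickle.dump((w,c,t),open("p1.pkl","wb"))
print(proj(w,p+R@tipT)*.75,(proj(c,p+R@tipT)-[290,70])*2.4)
print("pot rim w",[(proj(w,pot+[.07*np.cos(k),.07*np.sin(k),0])*.75).round() for k in np.arange(0,6.2,1.57)], "ins pt on floor", proj(w,[.5492,.2868,.008])*.75)
print("pebbles",[(proj(w,q)*.75).round() for q in P])
E
```

```text
[0.5442 0.2878 0.2752] [-0.0969  0.0149 -0.9315] [ 0.2895 -0.1275 -0.7012  0.2136  0.1444 -0.1428] tip [0.5465 0.2891 0.1225] axis [0.0027 0.0009 1.    ]
[239.5828  43.2343] [178.6299 152.6124]
pot rim w [array([215.,  55.]), array([303.,  32.]), array([296., -94.]), array([168., -45.])] ins pt on floor [236.4698 -24.1746]
pebbles [array([250.,  -4.]), array([217., -23.]), array([247., -39.]), array([277., -31.]), array([223., -68.]), array([266., -76.])]
```

View pics/p1.png

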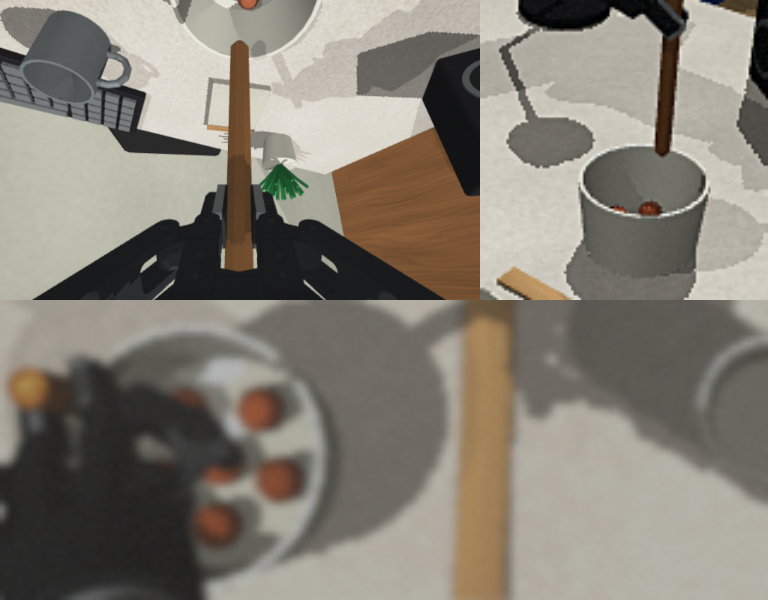

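```bash
python3 - <<'E'
from k import *
w,c,t=pickle.load(open("p1.pkl","rb"));s,p,r=st();R=r.as_matrix()
rim=np.array([(proj(c,pot+[.07*np.cos(k),.07*np.sin(k),0])-[290,70])*2.4+[480,0] for k in np.arange(0,6.28,.1)])
print("rim bbox pred",rim.min(0),rim.max(0)," seen x 580..708, y 145..216")
sp=((np.array([662,153])-[480,0])/2.4+[290,70]);wp=np.array([239,43])/.75
print(tri(c,sp,w,wp))
# top end in top cam
q=p+R@tipT;print("stick top pred in top cam",(proj(t,q+.2*(R@u))-[150,205])*[768/169,300/66]+[0,300],"seen 30,388")
E
```

```text
rim bbox pred [574.7617 143.4567] [707.253  217.7447]  seen x 580..708, y 145..216
(array([0.5486, 0.2903, 0.1212]), np.float64(0.002855141712379903))
stick top pred in top cam [ 29.1059 388.1884] seen 30,388
```

>>> {"method": "carry_out", "body": {"steps": [[-1,-0.0033,0.0009,0.0009,0,0,0],[-1,0,-0.0125,0.0122,0,0,0],[-1,0,-0.0125,0.0122,0,0,0],[-1,0,-0.0125,0.0122,0,0,0],[-1,0,-0.0125,0.0122,0,0,0],[-1,0,-0.0125,0.0122,0,0,0],[-1,0,-0.0025,0.0024,0,0,0],[-1,0,-0.0025,0.0024,0,0,0],[-1,0,0,0,0,0,0]]}}

```text
clock: 9.28
tcp_pos: [0.549, 0.2833, 0.1839]
orientation: [0.2, 0.475, 0.79, 0.333]
wrist_force: [0.7, 0.1, -0.3]
finger_gap: 0.0142
```

```bash
cat > s.py <<'E'
from k import *
s,p,r=st();R=r.as_matrix();q=p+R@tipT
print("t",s["clock"],"tip-pot",q-[pot[0],pot[1],0],"axis",R@u,"F",s["wrist_force"],"gap",s["finger_gap"])
E
python3 s.py
```

```text
t 9.275 tip-pot [ 0.0229 -0.0004  0.0312] axis [-0.0013 -0.0003  1.    ] F [ 0.6651  0.0526 -0.3037] gap 0.014205827679286786
```

>>> {"method": "carry_out", "body": {"steps": [[-1,0.003,-0.001,-0.0011,0,0,0],[-1,0,-0.002,0.002,0,0,0],[-1,0,-0.002,0.002,0,0,0],[-1,0,-0.002,0.002,0,0,0],[-1,0,-0.002,0.002,0,0,0]]}}

```text
clock: 9.9
tcp_pos: [0.5459, 0.2855, 0.1717]
orientation: [0.2, 0.475, 0.79, 0.333]
wrist_force: [-0.3, 0.1, -0.6]
finger_gap: 0.0145
```

```bash
python3 s.py
```

```text
t 9.9 tip-pot [0.0196 0.0017 0.019 ] axis [-0.0003  0.      1.    ] F [-0.3024  0.1384 -0.5536] gap 0.014452898739725729
```

No contact so far. I'll keep lowering.

>>> {"method": "carry_out", "body": {"steps": [[-1,0,-0.002,0.002,0,0,0],[-1,0,-0.002,0.002,0,0,0],[-1,0,-0.001,0.001,0,0,0],[-1,0,0,0,0,0,0]]}}

```text
clock: 10.4
tcp_pos: [0.5457, 0.2856, 0.1644]
orientation: [0.2, 0.475, 0.79, 0.332]
wrist_force: [-1.4, 0.1, -0.2]
finger_gap: 0.0143
```

```bash
python3 s.py
```

```text
t 10.4 tip-pot [0.0193 0.0018 0.0117] axis [0.0005 0.     1.    ] F [-1.3767  0.098  -0.2235] gap 0.014287285321594219
```

>>> {"method": "carry_out", "body": {"steps": [[-1,0,-0.001,0.001,0,0,0],[-1,0,-0.001,0.001,0,0,0],[-1,0,0,0,0,0,0]]}}

```text
clock: 10.78
tcp_pos: [0.5463, 0.2857, 0.1623]
orientation: [0.2, 0.475, 0.79, 0.333]
wrist_force: [0.0, -0.9, 0.9]
finger_gap: 0.0142
```

```bash
python3 s.py
```

```text
t 10.775 tip-pot [0.0201 0.002  0.0096] axis [-0.001  -0.0003  1.    ] F [ 0.0462 -0.8832  0.8517] gap 0.01423174542803235
```

>>> {"method": "carry_out", "body": {"steps": [[-1,0,-0.001,0.001,0,0,0],[-1,0,0,0,0,0,0]]}}

```text
clock: 11.02
tcp_pos: [0.5471, 0.286, 0.1622]
orientation: [0.201, 0.474, 0.79, 0.334]
wrist_force: [-2.3, 0.4, 4.7]
finger_gap: 0.0143
```

```bash
python3 s.py
```

```text
t 11.025 tip-pot [0.0213 0.0025 0.0095] axis [-0.0034 -0.0012  1.    ] F [-2.3091  0.4354  4.693 ] gap 0.014260718824781282
```

>>> {"method": "carry_out", "body": {"steps": [[-1,0,-0.001,0.001,0,0,0],[-1,0,0,0,0,0,0]]}}

```text
clock: 11.28
tcp_pos: [0.5479, 0.2864, 0.1621]
orientation: [0.201, 0.474, 0.789, 0.335]
wrist_force: [-3.7, -0.7, 9.2]
finger_gap: 0.0146
```

```bash
python3 s.py
```

```text
t 11.275 tip-pot [0.0224 0.003  0.0094] axis [-0.0058 -0.0022  1.    ] F [-3.7353 -0.6967  9.1971] gap 0.014607650457586612
```

```bash
cat > c.py <<'E'
import numpy as np,sys
def rows(pts):
    pts=np.array(pts);d=np.diff(pts,axis=0)*1000
    tx=-.47*d[:,0]+.883*d[:,1];hh=.883*d[:,0]+.47*d[:,1]
    # round cumulative
    c=np.round(np.cumsum(np.c_[tx,.699*hh,.715*hh],axis=0)*2)/2;c=np.diff(np.vstack([[0,0,0],c]),axis=0)/1000
    for r in c: print("[-1,%g,%g,%g,0,0,0],"%tuple(r),end=" ")
    print()
E
python3 - <<'E'
from c import *
th=np.radians(np.arange(0,391,15));r=np.minimum(.028,.020+.008*np.degrees(th)/60)
p=np.c_[r*np.cos(th),r*np.sin(th)];p[0]=[.0205,.002]
rows(p)
E
```

```text
[-1,0.003,0.0015,0.0015,0,0,0], [-1,0.0055,0.002,0.002,0,0,0], [-1,0.007,0.0005,0.0005,0,0,0], [-1,0.007,-0.0005,-0.0005,0,0,0], [-1,0.006,-0.0035,-0.0035,0,0,0], [-1,0.004,-0.004,-0.004,0,0,0], [-1,0.0025,-0.005,-0.005,0,0,0], [-1,0.001,-0.005,-0.0055,0,0,0], [-1,-0.0015,-0.005,-0.005,0,0,0], [-1,-0.003,-0.0045,-0.0045,0,0,0], [-1,-0.0045,-0.004,-0.0045,0,0,0], [-1,-0.006,-0.003,-0.003,0,0,0], [-1,-0.007,-0.002,-0.0015,0,0,0], [-1,-0.007,-0.0005,-0.0005,0,0,0], [-1,-0.0075,0.001,0.0005,0,0,0], [-1,-0.0065,0.002,0.0025,0,0,0], [-1,-0.0055,0.0035,0.003,0,0,0], [-1,-0.0045,0.004,0.0045,0,0,0], [-1,-0.0025,0.005,0.005,0,0,0], [-1,-0.0005,0.005,0.005,0,0,0], [-1,0.001,0.005,0.005,0,0,0], [-1,0.003,0.0045,0.005,0,0,0], [-1,0.005,0.004,0.004,0,0,0], [-1,0.0055,0.003,0.003,0,0,0], [-1,0.007,0.002,0.002,0,0,0], [-1,0.0075,0.0005,0.0005,0,0,0],
```

>>> {"method": "carry_out", "body": {"steps": [[-1,0,0.0029,-0.0028,0,0,0],[-1,0,0,0,0,0,0],[-1,0.003,0.0015,0.0015,0,0,0],[-1,0.0055,0.002,0.002,0,0,0],[-1,0.007,0.0005,0.0005,0,0,0],[-1,0.007,-0.0005,-0.0005,0,0,0]]}}

```text
clock: 12.02
tcp_pos: [0.5394, 0.3078, 0.1627]
orientation: [0.2, 0.475, 0.79, 0.332]
wrist_force: [-2.9, -2.5, 1.7]
finger_gap: 0.0144
```

```bash
python3 s.py
```

```text
t 12.025 tip-pot [0.013  0.0238 0.01  ] axis [0.0005 0.0013 1.    ] F [-2.8753 -2.4545  1.6958] gap 0.01438276841661528
```

>>> {"method": "carry_out", "body": {"steps": [[-1,0.006,-0.0035,-0.0035,0,0,0],[-1,0.004,-0.004,-0.004,0,0,0],[-1,0.0025,-0.005,-0.005,0,0,0],[-1,0.001,-0.005,-0.0055,0,0,0],[-1,-0.0015,-0.005,-0.005,0,0,0],[-1,-0.003,-0.0045,-0.0045,0,0,0],[-1,-0.0045,-0.004,-0.0045,0,0,0],[-1,-0.006,-0.003,-0.003,0,0,0]]}}

```text
clock: 13.02
tcp_pos: [0.4976, 0.2838, 0.1641]
orientation: [0.2, 0.474, 0.79, 0.334]
wrist_force: [3.5, 1.6, -0.1]
finger_gap: 0.0144
```

```bash
python3 s.py
```

```text
t 13.025 tip-pot [-0.0285  0.0003  0.0114] axis [-0.0014 -0.0017  1.    ] F [ 3.5303  1.6133 -0.1485] gap 0.014363356621637985
```

>>> {"method": "carry_out", "body": {"steps": [[-1,-0.007,-0.002,-0.0015,0,0,0],[-1,-0.007,-0.0005,-0.0005,0,0,0],[-1,-0.0075,0.001,0.0005,0,0,0],[-1,-0.0065,0.002,0.0025,0,0,0],[-1,-0.0055,0.0035,0.003,0,0,0],[-1,-0.0045,0.004,0.0045,0,0,0],[-1,-0.0025,0.005,0.005,0,0,0],[-1,-0.0005,0.005,0.005,0,0,0]]}}

```text
clock: 14.02
tcp_pos: [0.5398, 0.2602, 0.1632]
orientation: [0.199, 0.474, 0.79, 0.333]
wrist_force: [0.4, 2.7, -0.5]
finger_gap: 0.0146
```

```bash
python3 s.py
```

```text
t 14.025 tip-pot [ 0.0134 -0.0234  0.0105] axis [ 0.0004 -0.0011  1.    ] F [ 0.4187  2.6784 -0.5439] gap 0.014560456053096764
```

>>> {"method": "carry_out", "body": {"steps": [[-1,0.001,0.005,0.005,0,0,0],[-1,0.003,0.0045,0.005,0,0,0],[-1,0.005,0.004,0.004,0,0,0],[-1,0.0055,0.003,0.003,0,0,0],[-1,0,0,0,0,0,0]]}}

```text
clock: 14.65
tcp_pos: [0.5528, 0.2841, 0.1625]
orientation: [0.199, 0.474, 0.79, 0.332]
wrist_force: [-3.7, 1.1, -0.3]
finger_gap: 0.0149
```

```bash
python3 s.py; python3 - <<'E'
from k import *
w=snap("wrist");t=snap("top")
im=np.vstack([cv2.resize(w["color"][:160,160:480],(640,320)),cv2.resize(t["color"][205:271,150:282],(640,320))])
s,p,r=st()
cv2.imwrite("pics/q1.png",im[:,:,::-1]);pickle.dump((w,t,p,r.as_matrix()),open("q1.pkl","wb"))
print("orig pebbles in wrist",[((proj(w,q)-[160,0])*2).round() for q in P]);print("in top",[((proj(t,q)-[150,205])*320/66+[0,320]).round() for q in P])
E
```

```text
t 14.65 tip-pot [0.0263 0.0003 0.0098] axis [0.0014 0.     1.    ] F [-3.653   1.1374 -0.3319] gap 0.014858172606008918
orig pebbles in wrist [array([375., 160.]), array([264., 110.]), array([369.,  67.]), array([472.,  89.]), array([287., -16.]), array([443., -40.])]
in top [array([196., 439.]), array([278., 436.]), array([235., 493.]), array([172., 512.]), array([297., 511.]), array([233., 560.])]
```

View pics/q1.png

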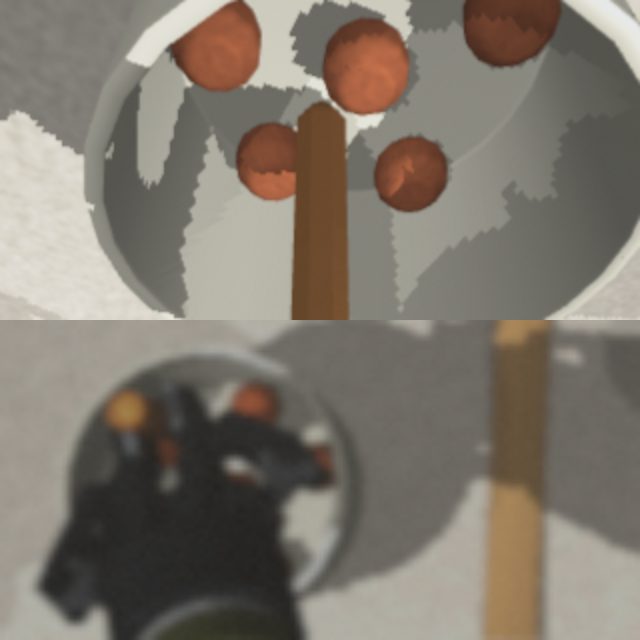

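The wrist crop shows five pebbles at (220,45), (268,160), (411,174), (511,20) and the centre one at (367,66). The sixth is off the top edge.

```bash
python3 - <<'E'
from k import *
w,t,p,R=pickle.load(open("q1.pkl","rb"));c=np.array([pot[0],pot[1]])
for u_,v in[(220,45),(268,160),(411,174),(511,20),(367,66)]:
    q=atz(w,u_/2+160,v/2,.0185)[:2]-c
    print(q,np.hypot(*q),"dist to originals",np.linalg.norm(P[:,:2]-c-q,axis=1))
print((P[:,:2]-c).round(4).tolist(),np.degrees(np.arctan2(P[:,1]-c[1],P[:,0]-c[0])))
E
```

```text
[ 0.0131 -0.0394] 0.041567662853207746 dist to originals [0.0637 0.0243 0.0442 0.0776 0.0263 0.0648]
[ 0.0445 -0.0101] 0.04563036436348989 dist to originals [0.0373 0.0199 0.0475 0.0708 0.059  0.081 ]
[0.0261 0.0376] 0.04578174780653663 dist to originals [0.0149 0.0572 0.0447 0.0367 0.0768 0.0703]
[-0.0322  0.03  ] 0.04394544077907195 dist to originals [0.0593 0.0771 0.0413 0.0221 0.063  0.0267]
[-0.0015  0.0017] 0.002252558045142583 dist to originals [0.0352 0.0355 0.0007 0.034  0.0327 0.034 ]
[[0.0268, 0.0228], [0.027, -0.0195], [-0.0014, 0.0023], [-0.0105, 0.0345], [-0.0112, -0.0295], [-0.0354, 0.0035]] [  40.3816  -35.878   120.4708  106.8939 -110.7534  174.4284]
```

```bash
python3 - <<'E'
from c import *
rows([(.0263,.0003),(.0225,-.008),(.019,-.0155),(.012,-.0195),(.004,-.0212),(-.0014,-.0205),(-.0014,-.016),(-.0014,-.012),(-.0014,-.008),(-.0014,-.004),(-.0014,0),(-.0014,.004)])
E
```

```text
[-1,-0.0055,-0.005,-0.005,0,0,0], [-1,-0.005,-0.0045,-0.005,0,0,0], [-1,-0.0005,-0.006,-0.0055,0,0,0], [-1,0.0025,-0.0055,-0.006,0,0,0], [-1,0.003,-0.003,-0.003,0,0,0], [-1,0.004,0.0015,0.0015,0,0,0], [-1,0.0035,0.0015,0.0015,0,0,0], [-1,0.0035,0.001,0.001,0,0,0], [-1,0.0035,0.0015,0.0015,0,0,0], [-1,0.004,0.0015,0.0015,0,0,0], [-1,0.0035,0.001,0.0015,0,0,0],
```

>>> {"method": "carry_out", "body": {"steps": [[-1,-0.0055,-0.005,-0.005,0,0,0],[-1,-0.005,-0.0045,-0.005,0,0,0],[-1,-0.0005,-0.006,-0.0055,0,0,0],[-1,0.0025,-0.0055,-0.006,0,0,0],[-1,0.003,-0.003,-0.003,0,0,0],[-1,0,0,0,0,0,0],[-1,0.004,0.0015,0.0015,0,0,0],[-1,0.0035,0.0015,0.0015,0,0,0],[-1,0.0035,0.001,0.001,0,0,0],[-1,0.0035,0.0015,0.0015,0,0,0],[-1,0.004,0.0015,0.0015,0,0,0],[-1,0.0035,0.001,0.0015,0,0,0],[-1,0,0,0,0,0,0]]}}

```text
clock: 16.38
tcp_pos: [0.5259, 0.2878, 0.163]
orientation: [0.2, 0.474, 0.79, 0.333]
wrist_force: [-0.4, -0.1, -1.0]
finger_gap: 0.0144
```

```bash
python3 s.py; python3 - <<'E'
from k import *
w=snap("wrist");t=snap("top");s_=snap("scene")
s,p,r=st();c=np.array([pot[0],pot[1]])
# terracotta blobs in wrist image, upper part
im=w["color"];cv2.imwrite("pics/q2.png",cv2.resize(im[:160,160:480],(640,320))[:,:,::-1]);pickle.dump((w,t,s_,p,r.as_matrix()),open("q2.pkl","wb"))
E
```

```text
t 16.375 tip-pot [-0.0004  0.004   0.0103] axis [-0.0004 -0.0001  1.    ] F [-0.4095 -0.0881 -0.9792] gap 0.01437306514918714
```

View pics/q2.png

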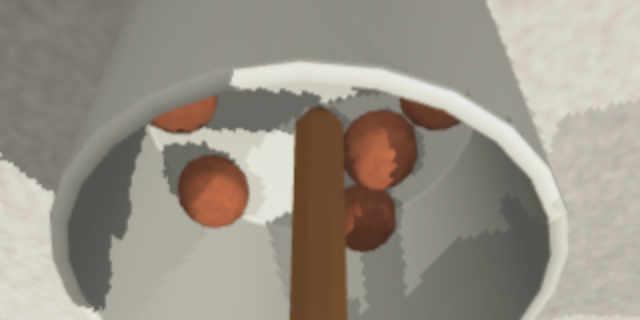

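The centre pebble is now at (380,150), next to p0 at (363,216). p1 is at (213,190), p4 is partly seen at (185,100), p3 is partly seen at (432,100), and p5 is hidden.

```bash
python3 - <<'E'
from k import *
w,t,s_,p,R=pickle.load(open("q2.pkl","rb"));c=np.array([pot[0],pot[1]])
for u_,v in[(380,150),(361,216),(213,190),(185,98),(432,98)]:
    q=atz(w,u_/2+160,v/2,.0185)[:2]-c
    print(q,np.hypot(*q),"dist to originals",np.linalg.norm(P[:,:2]-c-q,axis=1))
E
```

```text
[-0.0038  0.026 ] 0.02627075065948057 dist to originals [0.0307 0.0549 0.0238 0.0108 0.056  0.0388]
[0.026  0.0367] 0.045012150621604054 dist to originals [0.014  0.0563 0.044  0.0366 0.0759 0.0698]
[ 0.0405 -0.0185] 0.04453273252764379 dist to originals [0.0435 0.0135 0.0468 0.0736 0.0528 0.079 ]
[ 0.0083 -0.0394] 0.04025306837528388 dist to originals [0.0648 0.0272 0.0428 0.0763 0.0219 0.0612]
[-0.0284  0.0294] 0.040904280256631766 dist to originals [0.0556 0.0739 0.0383 0.0186 0.0614 0.0269]
```

```bash
python3 - <<'E'
from c import *
th=np.radians(np.arange(-34,312,15));p=.029*np.c_[np.cos(th),np.sin(th)]
rows(np.vstack([[(-.0004,.004),(.005,-.0035),(.0115,-.0125),(.0185,-.0215)],p]))
E
```

```text
[-1,-0.009,0.001,0.001,0,0,0], [-1,-0.011,0.001,0.001,0,0,0], [-1,-0.0115,0.0015,0.0015,0,0,0], [-1,0.002,0.005,0.005,0,0,0], [-1,0.0045,0.0045,0.0045,0,0,0], [-1,0.006,0.003,0.0035,0,0,0], [-1,0.007,0.0025,0.002,0,0,0], [-1,0.0075,0.0005,0.001,0,0,0], [-1,0.0075,-0.0005,-0.0005,0,0,0], [-1,0.007,-0.0015,-0.002,0,0,0], [-1,0.006,-0.003,-0.003,0,0,0], [-1,0.005,-0.0045,-0.004,0,0,0], [-1,0.003,-0.0045,-0.005,0,0,0], [-1,0.0015,-0.0055,-0.0055,0,0,0], [-1,-0.001,-0.005,-0.005,0,0,0], [-1,-0.0025,-0.005,-0.0055,0,0,0], [-1,-0.0045,-0.0045,-0.004,0,0,0], [-1,-0.006,-0.0035,-0.0035,0,0,0], [-1,-0.0065,-0.002,-0.0025,0,0,0], [-1,-0.0075,-0.001,-0.001,0,0,0], [-1,-0.0075,0.0005,0.0005,0,0,0], [-1,-0.0075,0.002,0.002,0,0,0], [-1,-0.006,0.003,0.003,0,0,0], [-1,-0.005,0.004,0.0045,0,0,0], [-1,-0.003,0.005,0.005,0,0,0], [-1,-0.001,0.005,0.005,0,0,0], [-1,0.0005,0.0055,0.0055,0,0,0],
```

>>> {"method": "carry_out", "body": {"steps": [[-1,-0.009,0.001,0.001,0,0,0],[-1,-0.011,0.001,0.001,0,0,0],[-1,-0.0115,0.0015,0.0015,0,0,0],[-1,0.002,0.005,0.005,0,0,0],[-1,0.0045,0.0045,0.0045,0,0,0],[-1,0.006,0.003,0.0035,0,0,0],[-1,0.007,0.0025,0.002,0,0,0],[-1,0.0075,0.0005,0.001,0,0,0],[-1,0.0075,-0.0005,-0.0005,0,0,0],[-1,0.007,-0.0015,-0.002,0,0,0],[-1,0,0,0,0,0,0]]}}

```text
clock: 17.9
tcp_pos: [0.5419, 0.3078, 0.1633]
orientation: [0.2, 0.474, 0.79, 0.333]
wrist_force: [-0.0, -0.7, -0.9]
finger_gap: 0.0144
```

```bash
python3 s.py
```

```text
t 17.9 tip-pot [0.0156 0.024  0.0106] axis [-0.0004  0.0001  1.    ] F [-0.0312 -0.6655 -0.9207] gap 0.01439855340381892
```

>>> {"method": "carry_out", "body": {"steps": [[-1,0.006,-0.003,-0.003,0,0,0],[-1,0.005,-0.0045,-0.004,0,0,0],[-1,0.003,-0.0045,-0.005,0,0,0],[-1,0.0015,-0.0055,-0.0055,0,0,0],[-1,-0.001,-0.005,-0.005,0,0,0],[-1,-0.0025,-0.005,-0.0055,0,0,0],[-1,-0.0045,-0.0045,-0.004,0,0,0],[-1,-0.006,-0.0035,-0.0035,0,0,0]]}}

```text
clock: 18.9
tcp_pos: [0.4987, 0.2856, 0.1646]
orientation: [0.201, 0.474, 0.789, 0.334]
wrist_force: [5.2, 1.8, 0.2]
finger_gap: 0.0141
```

```bash
python3 s.py
```

```text
t 18.9 tip-pot [-0.027   0.0021  0.0119] axis [-0.0039 -0.0023  1.    ] F [5.1604 1.7831 0.1616] gap 0.014099731595344802
```

>>> {"method": "carry_out", "body": {"steps": [[-1,-0.0065,-0.002,-0.0025,0,0,0],[-1,-0.0075,-0.001,-0.001,0,0,0],[-1,-0.0075,0.0005,0.0005,0,0,0],[-1,-0.0075,0.002,0.002,0,0,0],[-1,-0.006,0.003,0.003,0,0,0],[-1,-0.005,0.004,0.0045,0,0,0],[-1,-0.003,0.005,0.005,0,0,0],[-1,-0.001,0.005,0.005,0,0,0],[-1,0,0,0,0,0,0]]}}

```text
clock: 20.02
tcp_pos: [0.5376, 0.2595, 0.1629]
orientation: [0.197, 0.474, 0.791, 0.334]
wrist_force: [-2.1, 5.6, 4.7]
finger_gap: 0.0141
```

```bash
python3 s.py;python3 - <<'E'
from k import *
w=snap("wrist");t=snap("top");s,p,r=st()
im=np.vstack([cv2.resize(w["color"][:160,160:480],(640,320)),cv2.resize(t["color"][205:271,150:282],(560,280),interpolation=cv2.INTER_CUBIC)[:,:,:].repeat(1,0) if 0 else cv2.resize(t["color"][205:271,150:282],(640,280),interpolation=cv2.INTER_CUBIC)])
cv2.imwrite("pics/q3.png",im[:,:,::-1]);pickle.dump((w,t,p,r.as_matrix()),open("q3.pkl","wb"))
E
```

```text
t 20.025 tip-pot [ 0.011  -0.0236  0.0102] axis [ 0.0019 -0.0046  1.    ] F [-2.0744  5.6066  4.6585] gap 0.014124647087857196
```

View pics/q3.png

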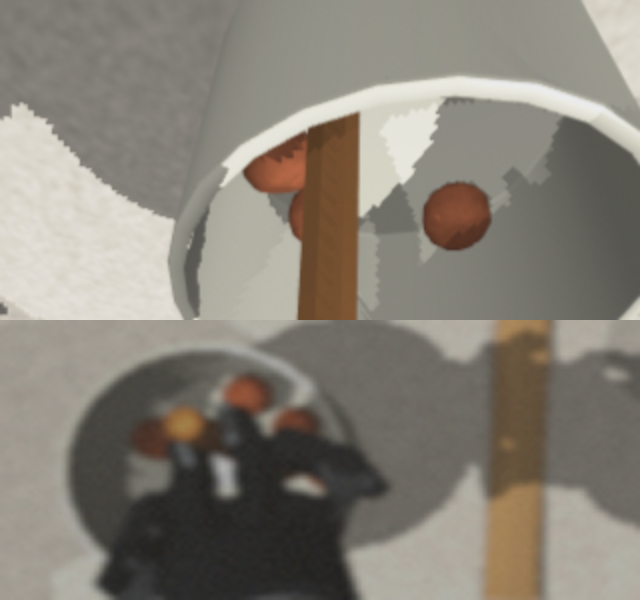

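>>> {"method": "carry_out", "body": {"steps": [[-1,0,0.014,-0.0137,0,0,0],[-1,0,0.018,-0.0175,0,0,0],[-1,0,0.018,-0.0175,0,0,0],[-1,0,0.018,-0.0175,0,0,0],[-1,0,0.018,-0.0175,0,0,0],[-1,-0.035,-0.013,-0.0134,0,0,0],[-1,-0.035,-0.013,-0.0134,0,0,0],[-1,-0.035,-0.013,-0.0134,0,0,0],[-1,-0.035,-0.013,-0.0134,0,0,0],[-1,-0.035,-0.013,-0.0134,0,0,0],[-1,0,0,0,0,0,0]]}}

```text
clock: 21.5
tcp_pos: [0.5381, 0.0561, 0.2818]
orientation: [0.199, 0.478, 0.789, 0.331]
wrist_force: [0.4, 0.6, -0.7]
finger_gap: 0.0142
```

```bash
python3 s.py;cat > b.py <<'E'
from k import *
t=snap("top","top_b.png",(150,195,234,279),6)
im=t["color"].astype(int);m=((im[:,:,0]-im[:,:,2]>25)&(im[:,:,0]>1.5*im[:,:,2])).astype(np.uint8)
m[:,:150]=0;m[:,235:]=0;m[:195]=0;m[280:]=0
n,lab,stt,cen=cv2.connectedComponentsWithStats(m);c=np.array([pot[0],pot[1]])
for k in range(1,n):
    if stt[k,4]>8:
        q=atz(t,*cen[k],.0185)[:2]-c;print(cen[k],"area",stt[k,4],q,np.hypot(*q),np.degrees(np.arctan2(q[1],q[0])).round(),"d",np.linalg.norm(P[:,:2]-c-q,axis=1))
E
python3 b.py
```

```text
t 21.5 tip-pot [ 0.0112 -0.2276  0.1291] axis [ 0.0034 -0.0006  1.    ] F [ 0.3849  0.6108 -0.7146] gap 0.01417815517979799
[200.1967 222.2951] area 61 [ 0.0441 -0.0017] 0.04411578248254771 -2.0 d [0.03   0.0247 0.0456 0.0655 0.0618 0.0796]
[213.08 231.18] area 50 [ 0.0212 -0.0338] 0.0399221198796406 -58.0 d [0.0568 0.0154 0.0426 0.0753 0.0327 0.0678]
[181.5 232.5] area 52 [0.0198 0.0447] 0.04887936922940855 66.0 d [0.023  0.0646 0.0474 0.032  0.0804 0.0689]
[205.9348 253.0815] area 184 [-0.0324 -0.0162] 0.036180801220057575 -153.0 d [0.0708 0.0595 0.0361 0.0552 0.025  0.0198]
```

View pics/top_b.png

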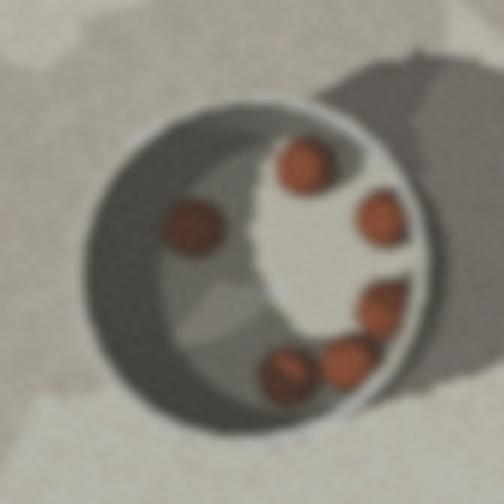

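The top view shows all six pebbles in the planter, pushed anticlockwise: crop (306,166), (383,218), (381,308), (349,362), (288,376) and (193,228). With their order round the ring kept, each is more than 20 mm from where it started. On to the tray.

```bash
python3 - <<'E'
from k import *
s,p,r=st();R=r.as_matrix();print(s["joint_pos"])
turnshift(frame([0,0,-1],R[:,0]),[.50,-.10,.34])
tray=tr.mean(0);az=np.radians(12.9);L=layR(az);cs=tipT+.1*u
print("lay TCP",np.array([tray[0],tray[1],.10])-L@cs,L)
xa=np.degrees(np.arctan2(R[1,0],R[0,0]));print("x az now",xa,"target",np.degrees(np.arctan2(L[1,0],L[0,0])))
for j1 in(-.5,-.6,-.7):print(solve(L,j1))
E
```

```text
[-0.3231 -0.222  -0.7157  0.4649  0.543  -0.6313]
turn [ 0.7944 -0.0021 -0.0009] rows>= 5 each [ 0.1589 -0.0004 -0.0002]
shift after turn [-0.1217 -0.1069 -0.0582]
lay TCP [ 0.4924 -0.3007  0.1031] [[ 0.2233 -0.697   0.6814]
 [-0.9748 -0.1596  0.1561]
 [-0.     -0.6991 -0.7151]]
x az now 117.76840705470835 target -77.1
[array([ 0.9391,  0.4821, -2.5768]), array([0.9391, 0.4821, 3.7064])]
[array([ 0.9852,  0.5393, -2.4827]), array([0.9852, 0.5393, 3.8005])]
[array([ 1.0391,  0.5924, -2.3823]), array([1.0391, 0.5924, 3.9009])]
```

>>> {"method": "carry_out", "body": {"steps": [[-1,0,0.021,-0.02,0,0,0],[-1,0,0.021,-0.02,0,0,0],[-1,0,0,0,0.1589,0,0],[-1,0,0,0,0.1589,0,0],[-1,0,0,0,0.1589,0,0],[-1,0,0,0,0.1589,0,0],[-1,0,0,0,0.1589,0,0],[-1,-0.03,-0.027,0,0,0,0],[-1,-0.03,-0.027,0,0,0,0],[-1,-0.03,-0.027,0,0,0,0],[-1,-0.03,-0.027,0,0,0,0],[-1,0,0,0,0,0,0.17],[-1,0,0,0,0,0,0.17],[-1,0,0,0,0,0,0.17],[-1,0,0,0,0,0,0.17],[-1,0,0,0,0,0,0.17],[-1,0,0,0,0,0,0.17],[-1,0,0,0,0,0,0.17],[-1,0,0,0,0,0,0.17],[-1,0,0,0,0,0,0]]}}

```text
clock: 24.05
tcp_pos: [0.5, -0.096, 0.3405]
orientation: [-0.0, 0.939, 0.344, 0.001]
wrist_force: [0.0, 0.5, -1.0]
finger_gap: 0.0142
```

```bash
python3 - <<'E'
from k import *
s,p,r=st();R=r.as_matrix();print(p,s["joint_pos"],s["finger_gap"],R)
print("x az",np.degrees(np.arctan2(R[1,0],R[0,0])))
E
```

```text
[ 0.5    -0.096   0.3405] [-0.3483  0.1738  0.0832  1.4797  0.0016  0.5195] 0.01422363440441831 [[ 0.7629  0.6465  0.001 ]
 [ 0.6465 -0.7629  0.0014]
 [ 0.0017 -0.0004 -1.    ]]
x az 40.2750862603932
```

>>> {"method": "carry_out", "body": {"steps": [[-1,0,0,0,0,0,0.1707],[-1,0,0,0,0,0,0.1707],[-1,0,0,0,0,0,0.1707],[-1,0,0,0,0,0,0.1707],[-1,0,0,0,0,0,0.1707],[-1,0,0,0,0,0,0.1707],[-1,0,0,0,0,0,0.1707],[-1,0,0,0,0,0,0.1707],[-1,0,0,0,0,0,0.1707],[-1,0,0,0,0,0,0.1707],[-1,0,0,0,0,0,0.1707],[-1,0,0,0,0,0,0.1707],[-1,0.0396,0.0106,0.012,0,0,0],[-1,0.0396,0.0106,0.012,0,0,0],[-1,0.0396,0.0106,0.012,0,0,0],[-1,0.0396,0.0106,0.012,0,0,0],[-1,0.0396,0.0106,0.012,0,0,0],[-1,0,0,0,0,0,0]]}}

```text
clock: 26.3
tcp_pos: [0.4915, -0.3034, 0.2787]
orientation: [-0.001, 0.781, -0.624, -0.001]
wrist_force: [0.7, 0.3, -0.7]
finger_gap: 0.0144
```

```bash
cat > lay.py <<'E'
from k import *
tray=tr.mean(0);L=layR(np.radians(12.9));cs=tipT+.1*u
turnshift(L,np.array([tray[0],tray[1],.06])-L@cs)
s,p,r=st();R=r.as_matrix();print(p,s["joint_pos"],s["wrist_force"],s["finger_gap"]);print("down in tool",L.T@[0,0,-1],"tip",p+R@tipT,"top",p+R@(tipT+.2*u))
E
python3 lay.py
```

```text
turn [ 0.7738  0.0014 -0.0039] rows>= 5 each [ 0.1548  0.0003 -0.0008]
shift after turn [-0.0024  0.1496  0.1551]
[ 0.4915 -0.3034  0.2787] [-0.6929  0.3145  0.1168  1.3751  0.0019  2.2265] [ 0.677   0.3212 -0.7093] 0.014399189181638735
down in tool [0.     0.6991 0.7151] tip [ 0.5958 -0.2796  0.1697] top [ 0.4564 -0.3114  0.3095]
```

>>> {"method": "carry_out", "body": {"steps": [[-1,0,0,0,0.1548,0.0003,-0.0008],[-1,0,0,0,0.1548,0.0003,-0.0008],[-1,0,0,0,0.1548,0.0003,-0.0008],[-1,0,0,0,0.1548,0.0003,-0.0008],[-1,0,0,0,0.1548,0.0003,-0.0008],[-1,-0.0005,0.03,0.031,0,0,0],[-1,-0.0005,0.03,0.031,0,0,0],[-1,-0.0005,0.03,0.031,0,0,0],[-1,-0.0005,0.03,0.031,0,0,0],[-1,-0.0005,0.03,0.031,0,0,0],[-1,0,0,0,0,0,0]]}}

```text
clock: 27.68
tcp_pos: [0.4922, -0.2957, 0.0622]
orientation: [-0.297, 0.724, -0.577, 0.233]
wrist_force: [0.5, 0.3, -0.2]
finger_gap: 0.0146
```

```bash
python3 lay.py; python3 - <<'E'
from k import *
t=snap("top");c=snap("scene")
im=np.hstack([cv2.resize(t["color"][160:300,380:480],(400,560)),cv2.resize(c["color"][230:390,100:300],(400,320))[:, :] if 0 else cv2.copyMakeBorder(cv2.resize(c["color"][200:380,100:300],(400,360)),0,200,0,0,0)])
cv2.imwrite("pics/y1.png",im[:,:,::-1])
E
```

```text
turn [ 0.0002  0.005  -0.0012] rows>= 1 each [ 0.0002  0.005  -0.0012]
shift after turn [ 0.005  -0.     -0.0013]
[ 0.4922 -0.2957  0.0622] [-1.0245  0.3086 -0.7488  0.2203  0.7271  2.0034] [ 0.5282  0.3213 -0.1798] 0.01455981936906859
down in tool [0.     0.6991 0.7151] tip [ 0.6409 -0.2612  0.059 ] top [ 0.4461 -0.3063  0.059 ]
```

View pics/y1.png

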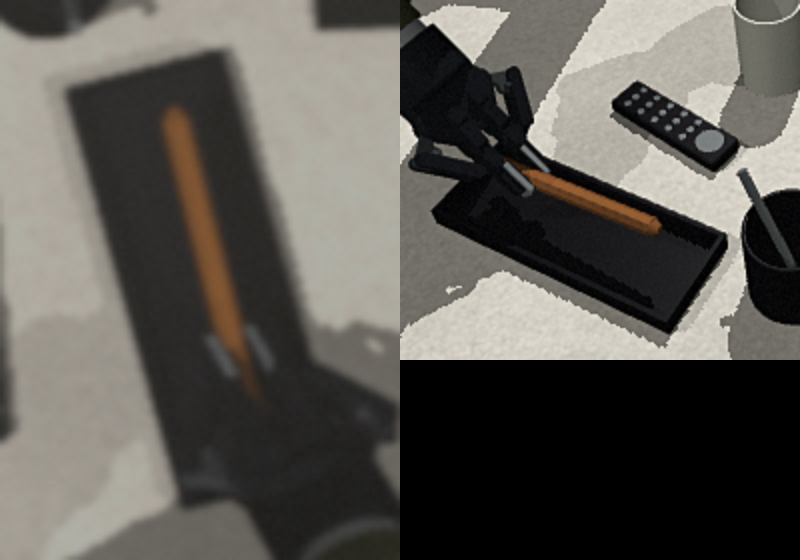

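The stick lies over the tray, parallel to its long side and well inside. I'll lower it and let go.

>>> {"method": "carry_out", "body": {"steps": [[-1,0.005,0,0,0,0,0],[-1,0,0.007,0.0072,0,0,0],[-1,0,0.007,0.0072,0,0,0],[-1,0,0.004,0.0041,0,0,0],[-1,0,0.003,0.003,0,0,0],[-1,0,0,0,0,0,0]]}}

```text
clock: 28.52
tcp_pos: [0.4944, -0.3042, 0.0346]
orientation: [-0.296, 0.724, -0.577, 0.236]
wrist_force: [-0.5, 0.3, 0.2]
finger_gap: 0.0143
```

```bash
python3 lay.py
```

```text
turn [-0.0022 -0.0012  0.0006] rows>= 1 each [-0.0022 -0.0012  0.0006]
shift after turn [-0.0038 -0.0191 -0.0212]
[ 0.4944 -0.3042  0.0346] [-1.03    0.371  -0.7599  0.1425  0.7284  2.0004] [-0.4505  0.3305  0.1748] 0.014257551006468683
down in tool [0.     0.6991 0.7151] tip [ 0.6432 -0.2702  0.0318] top [ 0.4483 -0.3148  0.0314]
```

>>> {"method": "carry_out", "body": {"steps": [[-1,0,0.002,0.0021,0,0,0],[-0.55,0,0,0,0,0,0],[-0.4,0,0,0,0,0,0],[-0.3,0,0,0,0,0,0],[-0.3,0,0,0,0,0,0],[-0.3,0,0,0,0,0,0],[-0.3,0,0,-0.01,0,0,0],[-0.3,0,0,-0.02,0,0,0],[-0.3,0,0,-0.03,0,0,0],[-0.3,0,0,-0.04,0,0,0],[-0.3,0,-0.03,-0.03,0,0,0],[-0.3,0,-0.03,-0.03,0,0,0],[-0.3,0,0,0,0,0,0]]}}

```text
clock: 30.15
tcp_pos: [0.4275, -0.3218, 0.1927]
orientation: [-0.294, 0.725, -0.575, 0.24]
wrist_force: [0.4, 0.3, -0.7]
finger_gap: 0.0299
```

```bash
python3 b.py; python3 - <<'E'
from k import *
s,p,r=st();print(p,s["finger_gap"],s["wrist_force"])
t=snap("top");c=snap("scene")
im=np.hstack([cv2.resize(t["color"][160:300,380:480],(400,560)),cv2.copyMakeBorder(cv2.resize(c["color"][180:380,100:300],(400,400)),0,160,0,0,0)])
cv2.imwrite("pics/y2.png",im[:,:,::-1])
E
```

```text
[200.4776 222.2985] area 67 [ 0.0441 -0.0024] 0.04412328083317497 -3.0 d [0.0305 0.0242 0.0457 0.0659 0.0615 0.0797]
[213.08 231.18] area 50 [ 0.0212 -0.0338] 0.0399221198796406 -58.0 d [0.0568 0.0154 0.0426 0.0753 0.0327 0.0678]
[181.8667 232.5667] area 60 [0.0196 0.0438] 0.047969394117410184 66.0 d [0.0222 0.0637 0.0465 0.0315 0.0795 0.0682]
[205.8478 253.0978] area 184 [-0.0324 -0.0159] 0.03611675410657392 -154.0 d [0.0707 0.0595 0.036  0.055  0.0252 0.0196]
[ 0.427  -0.3207  0.1905] 0.029919313658406638 [-0.2584 -0.1084  0.1336]
```

View pics/y2.png

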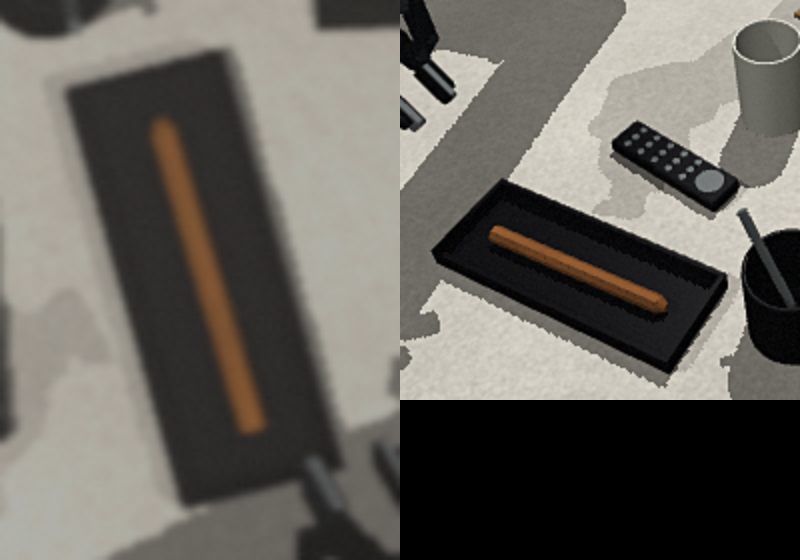

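The stick lies flat near the middle of the tray, the cup is upright, and the gripper is clear. I'm handing in.

```bash
python3 -c "
from h import *
print(env.hand_in())"
```

```text
the job is handed in; nothing more can be done
None
```

I drew the stick out of the cup and lowered it to the planter floor. There the force rose to about 9 N and the stick stopped sinking. I stirred two anticlockwise turns with a push on the centre pebble in between, then laid the stick in the tray. I handed in at about 30 s of the 72 s allowed.

**Checks that passed:**
- **Stick:** it lies flat, well inside the tray.
- **Cup:** it stands upright, looking unmoved.
- **Gripper:** it is clear of everything.
- **Pebbles:** all six are in the planter.

**Less certain:** the pebbles look alike, so I matched each to its starting place by assuming they kept their order round the ring. On that matching, each moved more than about 20 mm. Two now lie near the starting places of other pebbles, and three merged into one blob in my automatic check, so I read those three off the picture by eye. One pebble was hidden during the mid-stir checks.

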